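Shift the reel winder into the yellow gear

TASK

The gear lever of the blue reel winder is parked in the slot with the white dot. Push its black knob through the H-shaped gate into the slot marked by the yellow dot, all the way in, and leave it there: only push it gently from the outside with the fingers, never take the knob between them, and do not shift it into the red or the green slot on the way. Leave the screw tin, solder spool, screwdriver and phone where they are.

Things in the scene. Friction and masses are not known exactly. Their poses are not given: they have to be found in the camera images.
- winder: Blue winder housing, 180 mm (x, centred) by 235 mm (y from -85 to +150 mm), 100 mm high; origin on the bench, 108 mm straight below gate. x runs along the gate's slots (away from the robot when square to it), y to the left, z up. A white reel 178 mm across stands on its left side, y = 150 to 200 mm, up to 189 mm above the bench. Nothing else rises above the gate plate but the lever.
- gate (a point): Centre of the H, on the upper face of the grey gate plate (130 x 100 mm, 108 mm above the bench); same axes as the winder. The H has two columns along x, joined only by the cross channel along y at x = 0, so four slots: near right (-x,-y), near left (-x,+y), far right (+x,-y), far left (+x,+y). A tongue of the plate parts the columns.
- knob (a point): Centre of the black ball knob (36 mm across), about 72 mm above the gate plate, up to 7 mm less in a slot. In gate's axes its centre runs at x = 0 in the cross channel, at y = -31 or +31 mm in the columns (play about 4 mm either way), and at x = -40 or +40 mm when fully home in a slot. It can change column only with x near 0.
- lever: Gear lever: steel stem 10 mm thick carrying the knob, swinging both ways about a pivot inside the housing. Origin at the pivot, 108 mm below gate, 180 mm from the knob's centre; z along the stem. It yields to about 2 to 3 N at the knob, has no spring and stays where left. It starts in the near right slot, fully or nearly home.
- yellow_dot: Yellow enamel dot, a disc 16 mm across and 2 mm thick on top of the gate plate, marking the gate slot beside it; origin at the centre of its underside. The dots stand at x = -52 or +52 mm, y = -31 or +31 mm of gate, so with the lever fully home in a slot the knob's centre is horizontally 12 mm from that slot's dot. Which of the other three corners of the H it marks changes from run to run; its x, y from gate tell.
- red_dot: Red enamel dot, a disc 16 mm across and 2 mm thick on top of the gate plate, marking the gate slot beside it; origin at the centre of its underside. Which of the other three corners of the H it marks changes from run to run; its x, y from gate tell.
- green_dot: Green enamel dot, a disc 16 mm across and 2 mm thick on top of the gate plate, marking the gate slot beside it; origin at the centre of its underside. Which of the other three corners of the H it marks changes from run to run; its x, y from gate tell.
- white_dot: White enamel dot, a disc 16 mm across and 2 mm thick on top of the gate plate, marking the gate slot beside it; origin at the centre of its underside. It always marks the parking slot at the -x, -y corner of gate.
- screw_tin: Small steel tin, 36 mm across and 28 mm high, loose, standing on the winder housing to the left of the gate; origin at the centre of its underside.
- solder_spool: Blue spool of solder, 60 mm across and 45 mm high, loose, standing on the bench to the right of the winder; origin at the centre of its underside.
- screwdriver: Screwdriver, 160 mm long, about 25 mm thick, red handle, loose, lying on the bench on the robot's side of the winder.
- phone: Black phone, 72 x 150 x 9 mm, loose, lying on the bench beyond the winder; origin at the centre of its underside.

How it is judged:
By the outcome, as a careful person would: the job done as asked, in the order asked, and still so for the second after the job is handed in, with the robot touching nothing.
It also fails if it takes over 51 s, if anything falls off the work surface, if the arm or the gripper's body presses on something with over 40 N, if the wrist force passes 120 N, or if a joint passes its speed limit or range.

ROBOT

A 7-joint arm with a two-finger parallel gripper is mounted at the origin on the work surface. World frame = base frame: x ahead of the robot, y to its left, z up, the work surface at z = 0. Lengths are in m, angles in degrees, forces in N, time in s.
With the tool pointing down it reaches from about 0.425 to 0.875 m from the base axis. Payload 4.7 kg.
Tool frame: the origin (TCP) lies midway between the tips of the shut fingers; the grasp point (between the pads) lies 19 mm behind it; z points along the fingers, y is the line along which they close (so a half turn about z gives the same grasp; the last joint's range is limited). The gripper opens to 87 mm and grips with 3 to 60 N. Pads are 19 mm wide; open, the fingers measure 117 mm over their backs; the gripper's body (75 mm by 190 mm) begins 51 mm behind the grasp point.
Start: joints at [-67.03, 18.392, -4.016, 83.108, 1.295, 78.541, -3.26], TCP at [0.245, 0.602, 0.223] pointing down, gripper open.
Joint ranges: [-163.93, 163.93], [-17.29, 119.83], [-79.2, 71.16], [3.27, 140.29], [-89.18, 269.18], [5.43, 117.66], [-154.24, 154.24]. Speed limits (degrees/s): [147.25, 147.25, 180, 180, 180, 180, 180].

INTERFACE

Orientations are given as [roll, pitch, yaw] about the fixed x, y, z axes, in that order (R = Rz(yaw) Ry(pitch) Rx(roll)).
In Python, from cell import env, viewer, boxes_of, masks_of gives the robot as it stands. The module is installed in compiled form; this text tells all that it offers.
- The arm moves only by the tool apply_moves, never from a script. Its argument "moves" is a list of rows, each a list of 7 numbers: the shift along the tool's x, y, z scaled (see below), then the turn, a rotation vector about the tool's x, y, z scaled (see below), then the opening, from 0 (shut) to 1 (fully open). A call has 1 to 20 rows; each row is the pose to reach, as a shift and turn from the pose commanded when the call began, along the tool's axes at that moment; what a row does not reach only later rows make up. The controller multiplies each number of a shift by 0.2 m and each number of a turn by 1.5 rad. A row lasts 1/10 s, in which the tool goes at most 50 mm and 8.59 degrees, less where a joint would pass 70% of its speed; a pose out of reach is approached as far as the arm can. A call with a number of a shift or a turn outside -1 to 1 is refused whole. A call with a gripper value outside its range is refused whole. The fingers move at their own pace and stop on an object; "grip_force" is the grip in N (left out, the last holds). Time passes only in rows, so rows that repeat a pose let the fingers close. It gives the time, the measured TCP pose, the force, the opening and the grip force at its end, in the units of the state.
- env.get_obs(): the state, without advancing time (a new reading comes with each control period).
- viewer.read_camera(name): name is "side" or "top"; returns the picture (420x560x3 uint8, red, green, blue); there is no depth.
- viewer.get_calibration(name): a dict with "fov_y" (degrees; the focal length in pixels is half the picture's height over the tangent of half this angle, whatever the lens; pixels are square), "cx", "cy" (the principal point, pixels), "position" and "orientation" of the camera in the world. Camera axes: x right, y up, looking along -z (the intrinsics and any distortion apply to the point x, -y, -z); pixel columns grow to the right and rows downward; lengths in m; the calibration is good to about 2 mm. A picture is of the moment at which its call begins. get_calibration takes no time and is no camera call.
- env.sign_off(): hands the job in; it is judged then, once.
Trained networks look in the newest picture that a camera, given by its name, has taken for a name from the list of things; names that differ only in an ending like _2 or _b are one class to them, and where a whole thing is asked for, a point or a joint stands for the part that bears it (a point fixed in the world has none). Each returns a list of dicts, best first, with "conf" (0 to 1); they miss things now and then, are a little off and sometimes report something else, mostly with a low value. They report only what shows in the picture. A call takes as long as a camera call.
- boxes_of(camera, target): "location" ([column, row] in pixels, amid what is visible of it).
- masks_of(camera, target): "pixels" (420x560 bool, what is visible of it) and "location" ([column, row] in pixels, amid what is visible of it).
The state is a dict: "time_s": time; "qpos": joint angles; "joint_velocities": joint speeds; "effort": joint torques, N m; "tool_pos": TCP position; "tool_rot": TCP orientation; "force": force on the tool from outside, world axes, zero at the start; "wrist_torque": the same for the moment, N m; "grip_width": finger opening in m; "grasp_force": force on a finger pad.
Only numpy, scipy, OpenCV 4.12 (cv2) and the standard library are available. Lean on these libraries where they do the work, as an engineer would, in place of code of your own. Each camera call takes 0.05 s, during which the arm holds its last target. There are 200 camera calls.

## Working session

There is one attempt and no reset: what is moved stays moved. The work goes in short steps, Python scripts to look and compute and a tool call to move; the robot and the scene stay as the last step left them, time stands still between calls to the robot, and variables do not carry over. Pictures are saved under pics/ and viewed, at most 10 in all, crops included, and the job is handed in when it is done.

Besides the shell and the picture viewer there is one more tool, called after ">>>" as name(argument=value, ...) on one line, values as JSON. apply_moves: Moves the arm, as the interface text tells. Shifts and turns lie within -1 to 1; 1 stands for 0.2 m of shift or 1.5 rad of turn. Its arguments: {"type":"object","properties":{"moves":{"type":"array","items":{"type":"array","items":{"type":"number","minimum":-1,"maximum":1}}},"grip_force":{"type":"number"}},"required":["moves"]}

```bash
mkdir -p pics
cat > h.py <<'E'
import numpy as np, cv2
from scipy.spatial.transform import Rotation as R
from cell import env, viewer, boxes_of, masks_of
def save(c,n): 
    im=viewer.read_camera(c); cv2.imwrite('pics/'+n,im[:,:,::-1]); return im
E
python3 - <<'E'
from h import *
for c in ('side','top'):
    print(viewer.get_calibration(c)); save(c,c+'1.png')
    for t in ('knob','gate','yellow_dot','red_dot','green_dot','white_dot','screw_tin','winder'):
        b=boxes_of(c,t); print(c,t,[(np.round(x['location'],1).tolist(),round(x['conf'],2)) for x in b[:2]])
print(env.get_obs())
E
```

```text
{'fov_y': 56.807632873918465, 'cx': 288.518739979263, 'cy': 209.645902919331, 'position': array([0.28057366, 0.45896821, 0.72014618]), 'orientation': array([  43.45283747,   -0.67579012, -142.57663079])}
side knob [([321.6, 171.7], 0.71), ([341.1, 176.5], 0.36)]
side gate [([299.9, 230.2], 0.87), ([377.2, 231.1], 0.67)]
side yellow_dot []
side red_dot [([321.1, 169.0], 0.32)]
side green_dot []
side white_dot []
side screw_tin [([271.9, 221.4], 0.63)]
side winder [([298.7, 234.8], 0.61)]
{'fov_y': 56.398746843963735, 'cx': 284.7534221250565, 'cy': 205.2955741050198, 'position': array([0.47932865, 0.0161958 , 0.77390941]), 'orientation': array([  9.82754717,   1.0527975 , -89.29709211])}
top knob [([362.9, 195.0], 0.6)]
top gate [([313.0, 209.0], 0.95)]
top yellow_dot []
top red_dot [([340.8, 162.8], 0.39), ([384.3, 277.2], 0.27)]
top green_dot [([310.0, 170.4], 0.44)]
top white_dot [([363.2, 214.0], 0.45)]
top screw_tin [([266.4, 193.9], 0.78)]
top winder [([312.2, 210.7], 0.8)]
{'time_s': 0.9, 'qpos': array([-67.03103223,  18.39042136,  -4.01976053,  83.10742761,
         1.29532454,  78.54007064,  -3.25924746]), 'joint_velocities': array([-0.0366195 , -0.03013304, -0.02072908, -0.06931783,  0.03389394,
        0.00353132, -0.03778973]), 'effort': array([ 4.35019247e-04, -4.91090906e+01, -4.02287738e-01, -3.12768316e+01,
       -6.35567168e-02,  3.37484688e-02,  2.37906352e-05]), 'tool_pos': array([0.24518976, 0.60201077, 0.22260515]), 'tool_rot': array([1.79992754e+02, 1.86057875e-03, 1.57844116e+02]), 'force': array([ 0.5733225 , -0.0867262 ,  1.28080201]), 'wrist_torque': array([-0.0135968 ,  0.02207429,  0.09320838]), 'grasp_force': 0.0, 'grip_width': 0.08713483287380434}
```

View pics/top1.png

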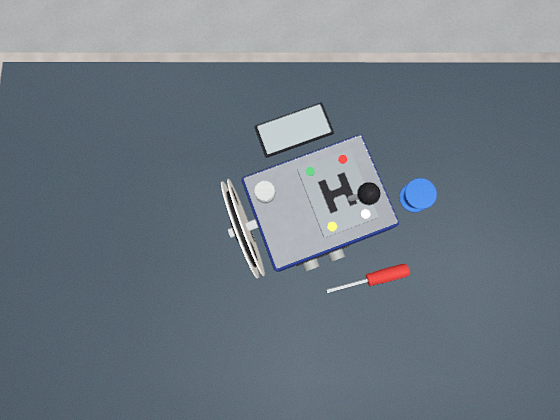

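View pics/side1.png

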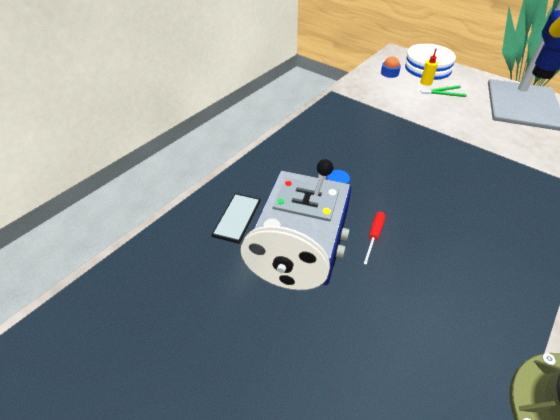

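Yellow is near left: top picture dots are yellow (332,227), white (366,214), red (343,159), green (310,172), with the knob at (369,194). In the side view the knob is at (325,168) and yellow at (327,212). Next I fit the gate pose from the dots.

```bash
cat >> h.py <<'E'
from scipy.optimize import least_squares
def proj(c,P):
    k=viewer.get_calibration(c); f=210/np.tan(np.radians(k['fov_y'])/2)
    p=R.from_euler('xyz',k['orientation'],degrees=True).inv().apply(np.atleast_2d(P)-k['position'])
    return np.c_[k['cx']+f*p[:,0]/-p[:,2], k['cy']+f*-p[:,1]/-p[:,2]]
def tri(px):  # {cam:[u,v]} -> world point
    return least_squares(lambda P:np.concatenate([proj(c,P)[0]-px[c] for c in px]),[.5,0,.15])
def ginv(w,g): # world->gate axes
    return R.from_euler('z',g[2]).inv().apply(np.asarray(w)-[g[0],g[1],.108])
E
python3 - <<'E'
from h import *
pt={'top':dict(y=(332,227),w=(366,214),r=(343,159),g=(310,172)),'side':dict(y=(327,212),w=(333,193),r=(288,184),g=(281,202))}
G=dict(y=(-.052,.031,.002),w=(-.052,-.031,.002),r=(.052,-.031,.002),g=(.052,.031,.002))
obs={}
for c in pt:
    im=cv2.imread(f'pics/{c}1.png').astype(int); B,Gc,Rd=im[...,0],im[...,1],im[...,2]
    m=dict(y=(Rd>150)&(Gc>150)&(B<110),w=im.min(2)>225,r=(Rd>150)&(Gc<100)&(B<100),g=(Gc>120)&(Rd<110)&(B<150))
    for d,(u,v) in pt[c].items():
        s=np.zeros_like(m[d]); s[v-7:v+8,u-7:u+8]=1
        r,q=np.nonzero(m[d]&s); obs[c,d]=np.array([q.mean(),r.mean()]) if len(q)>3 else np.array([u,v]); print(c,d,len(q),obs[c,d])
    n=np.array((369,194) if c=='top' else (325,168)); s=np.zeros_like(m['y']); s[n[1]-16:n[1]+17,n[0]-16:n[0]+17]=1
    k=((im.max(2)<60)&s).astype(np.uint8); k=cv2.morphologyEx(k,cv2.MORPH_OPEN,np.ones((9,9),np.uint8)); r,q=np.nonzero(k); obs[c,'k']=np.array([(q.max()+q.min())/2,(r.max()+r.min())/2]); print('knob',c,obs[c,'k'],len(q),q.ptp() if hasattr(q,'ptp') else q.max()-q.min())
def W(g,p): return R.from_euler('z',g[2]).apply(p)+[g[0],g[1],.108]
for cams in (('top',),('side',),('top','side')):
    s=least_squares(lambda g:np.concatenate([proj(c,W(g,G[d]))[0]-obs[c,d] for c in cams for d in G]),[.5,0,0])
    print(cams,s.x[:2],np.degrees(s.x[2]),np.abs(s.fun).max())
    g=s.x
np.save('g.npy',g)
k=tri({c:obs[c,'k'] for c in pt}); print(k.x,k.fun,'gate axes',ginv(k.x,g))
E
```

```text
top y 0 [332 227]
top w 74 [365.18918919 213.48648649]
top r 52 [342.38461538 158.59615385]
top g 38 [310.         170.92105263]Traceback (most recent call last):
  File "<stdin>", line 12, in <module>
    return umr_maximum(a, axis, None, out, keepdims, initial, where)
ValueError: zero-size array to reduction operation maximum which has no identity
```

Run:
```python
from h import *
pt={'top':dict(y=(332,227),w=(366,214),r=(343,159),g=(310,172)),'side':dict(y=(327,212),w=(333,193),r=(288,184),g=(281,202))}
G=dict(y=(-.052,.031,.002),w=(-.052,-.031,.002),r=(.052,-.031,.002),g=(.052,.031,.002))
obs={}
for c in pt:
    im=cv2.imread(f'pics/{c}1.png').astype(int); B,Gc,Rd=im[...,0],im[...,1],im[...,2]
    m=dict(y=(Rd-B>70)&(Gc-B>50),w=im.min(2)>220,r=(Rd-Gc>70)&(Rd-B>70),g=(Gc-Rd>40)&(Gc-B>20))
    for d,(u,v) in pt[c].items():
        s=np.zeros_like(m[d]); s[v-7:v+8,u-7:u+8]=1
        r,q=np.nonzero(m[d]&s); obs[c,d]=np.array([q.mean(),r.mean()]) if len(q)>3 else np.array([u,v]); print(c,d,len(q),obs[c,d])
    n=(369,194) if c=='top' else (325,168); s=np.zeros_like(m['y']); s[n[1]-16:n[1]+17,n[0]-16:n[0]+17]=1
    k=((im.max(2)<70)&s).astype(np.uint8); k=cv2.morphologyEx(k,cv2.MORPH_CLOSE,np.ones((5,5),np.uint8)); k=cv2.morphologyEx(k,cv2.MORPH_OPEN,cv2.getStructuringElement(2,(11,11))); r,q=np.nonzero(k)
    obs[c,'k']=np.array([q.mean(),r.mean()]) if len(q) else np.array(n); print('knob',c,obs[c,'k'],len(q))
def W(g,p): return R.from_euler('z',g[2]).apply(p)+[g[0],g[1],.108]
for cams in (('top',),('side',),('top','side')):
    s=least_squares(lambda g:np.concatenate([proj(c,W(g,G[d]))[0]-obs[c,d] for c in cams for d in G]),[.5,0,0])
    print(cams,s.x[:2],np.degrees(s.x[2]),np.abs(s.fun).max())
    g=s.x
np.save('g.npy',g)
k=tri({c:obs[c,'k'] for c in pt}); print(k.x,k.fun,'gate axes',ginv(k.x,g))
```

```text
top y 70 [331.71428571 225.9       ]
top w 75 [365.25333333 213.48      ]
top r 62 [342.33870968 158.74193548]
top g 70 [309.61428571 170.82857143]
knob top [368.35904255 193.21542553] 376
side y 43 [326.27906977 210.72093023]
side w 36 [332.         191.63888889]
side r 32 [287.90625 182.9375 ]
side g 40 [280.325 200.625]
knob side [324.34803922 166.98529412] 204
('top',) [ 0.61854457 -0.06033178] 21.294439831539204 0.2969008219845932
('side',) [ 0.61972085 -0.06223019] 21.429699980471707 0.268539977206558
('top', 'side') [ 0.61882041 -0.06077232] 21.330040221583285 0.783590019437554
[ 0.60280558 -0.10043575  0.1784771 ] [-0.09700855 -0.21623463  0.31983156  0.07835815] gate axes [-0.02934498 -0.03112128  0.0704771 ]
```

```bash
cat >> h.py <<'E'
g=np.load('g.npy')
def row(target,yaw,world=False):
    o=env.get_obs(); Rt=R.from_euler('xyz',o['tool_rot'],degrees=True)
    w=np.array(target) if world else R.from_euler('z',g[2]).apply([target[0],target[1],0])+[g[0],g[1],target[2]]
    d=Rt.inv().apply(w-o['tool_pos'])/.2
    r=(Rt.inv()*R.from_euler('xyz',[180,0,yaw],degrees=True)).as_rotvec()/1.5
    return np.round(d,3).tolist(),np.round(r,3).tolist(),'tool in gate',np.round(ginv(o['tool_pos'],g),4).tolist()
E
python3 - <<'E'
from h import *
print(row((-.085,-.031,.27),111.33))
E
```

```text
([-2.778, -2.77, -0.237], [0.0, -0.0, 0.541], 'tool in gate', [-0.107, 0.7533, 0.1146])
```

>>> apply_moves(moves=[[-0.15,-0.15,-0.24,0,0,0,0],[-1,-1,-0.24,0,0,0,0],[-1,-1,-0.24,0,0,0,0],[-1,-1,-0.24,0,0,0,0],[-1,-1,-0.24,0,0,0,0],[-1,-1,-0.24,0,0,0,0],[-1,-1,-0.24,0,0,0,0]])

```text
time_s: 1.6
tool_pos: [0.3594, 0.3344, 0.2718]
tool_rot: [180.0, 0.2, 157.2]
force: [0.2, 0.6, -0.2]
grip_width: 0.0391
grasp_force: 0.0
```

>>> apply_moves(moves=[[-0.95,-0.95,0,0,0,0,0],[-0.95,-0.95,0,0,0,0,0],[-0.95,-0.95,0,0,0,0,0],[-0.95,-0.95,0,0,0,0,0],[-0.95,-0.95,0,0,0,0,0],[-0.95,-0.95,0,0,0,0,0]])

```text
time_s: 2.2
tool_pos: [0.4609, 0.0884, 0.2711]
tool_rot: [-180.0, 0.1, 157.4]
force: [0.5, 0.8, 0.6]
grip_width: 0.0009
grasp_force: 0.0
```

>>> apply_moves(moves=[[-0.83,-0.82,0,0,0,0.54,0],[-0.83,-0.82,0,0,0,0.54,0],[-0.83,-0.82,0,0,0,0.54,0],[-0.83,-0.82,0,0,0,0.54,0],[-0.83,-0.82,0,0,0,0.54,0],[-0.83,-0.82,0,0,0,0.54,0],[-0.83,-0.82,0,0,0,0.54,0],[-0.83,-0.82,0,0,0,0.54,0]])

```text
time_s: 3.0
tool_pos: [0.5513, -0.1196, 0.2704]
tool_rot: [-180.0, -0.0, 111.6]
force: [-0.4, -0.5, -0.5]
grip_width: 0.0009
grasp_force: 0.0
```

Run:
```python
from h import *
print(row((-.085,-.031,.167),111.33), env.get_obs()['time_s'],env.get_obs()['force'],env.get_obs()['grip_width'])
```

```text
([-0.004, -0.004, 0.517], [-0.0, -0.0, 0.003], 'tool in gate', [-0.0843, -0.0303, 0.1624]) 3.0 [-0.36509543 -0.53207046 -0.54574103] 0.0008879230489005474
```

>>> apply_moves(moves=[[0,0,0.25,0,0,0,0],[0,0,0.5,0,0,0,0],[0,0,0.515,0,0,0,0],[0,0.03,0.515,0,0,0,0],[0,0.06,0.515,0,0,0,0],[0,0.08,0.515,0,0,0,0],[0,0.1,0.515,0,0,0,0],[0,0.12,0.515,0,0,0,0],[0,0.14,0.515,0,0,0,0],[0,0.16,0.515,0,0,0,0],[0,0.18,0.515,0,0,0,0],[0,0.2,0.515,0,0,0,0],[0,0.2,0.515,0,0,0,0]])

```text
time_s: 4.3
tool_pos: [0.5888, -0.1061, 0.1674]
tool_rot: [-180.0, 0.0, 111.5]
force: [0.3, -0.5, 1.0]
grip_width: 0.0001
grasp_force: 0.8
```

```bash
cat >> h.py <<'E'
def knob(tag,guess):
    "guess in gate axes; triangulate the dark ball near it, save crops"
    px={}; w=R.from_euler('z',g[2]).apply(guess)+[g[0],g[1],.108]; crops=[]
    for c in ('top','side'):
        im=viewer.read_camera(c)[:,:,::-1]; u,v=np.round(proj(c,w)[0]).astype(int)
        crops.append(cv2.resize(im[v-50:v+50,u-50:u+50],(400,400),interpolation=cv2.INTER_CUBIC))
        ms=masks_of(c,'knob'); px[c]=None
        if ms: px[c]=np.array(ms[0]['location']); print(c,'net',px[c],round(ms[0]['conf'],2),'guess',(u,v),'n',ms[0]['pixels'].sum())
    cv2.imwrite(f'pics/{tag}.png',np.hstack(crops))
    if all(p is not None for p in px.values()):
        k=tri(px); print('knob gate',np.round(ginv(k.x,g),4),'res',np.abs(k.fun).max())
E
python3 - <<'E'
from h import *
knob('k1',(-.012,-.031,.071)); print(row((-.04,-.031,.167),111.33))
E
```

```text
side net [315.2 168.7] 0.56 guess (np.int64(317), np.int64(165)) n 315
([0.001, 0.024, 0.002], [0.0, -0.0, 0.001], 'tool in gate', [-0.0448, -0.0312, 0.0595])
```

View pics/k1.png

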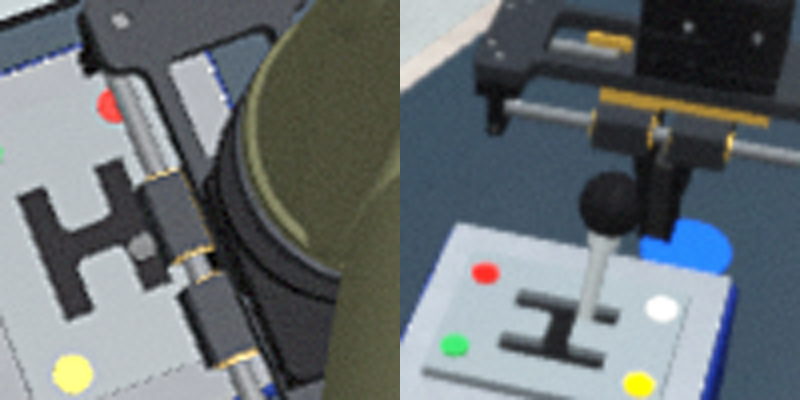

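Side half of the crop: knob at about crop (610,204), i.e. full-image (319.5,166), with fingers just behind it; the top view is occluded by the gripper. I'll use a side-camera colour detection with y fixed and the arc constraint.

```bash
cat >> h.py <<'E'
def arc(x,y): 
    return R.from_euler('z',g[2]).apply([x,y,np.sqrt(.18**2-x*x-y*y)])+[g[0],g[1],0]
def kx(px,y): # x of knob from side pixel with known y
    s=least_squares(lambda q:proj('side',arc(q[0],y))[0]-px,[0.]); return np.round(s.x,4),np.round(s.fun,2)
def ky(px,x):
    s=least_squares(lambda q:proj('side',arc(x,q[0]))[0]-px,[0.]); return np.round(s.x,4),np.round(s.fun,2)
def kxy(px):
    s=least_squares(lambda q:proj('side',arc(q[0],q[1]))[0]-px,[0.,0.]); return np.round(s.x,4)
E
python3 - <<'E'
from h import *
for p in ((324.35,166.99),(319.5,166)):
    print(kx(np.array(p),-.031),kxy(np.array(p)))
for x in (-.04,-.03,-.02,-.01,0): print(x,proj('side',arc(x,-.031)))
print(proj('side',[0.588,-.106,.18]), ginv([0.588,-.106,.18],g))
E
```

```text
(array([-0.0281]), array([-0.39,  1.21])) [-0.0278 -0.0363]
(array([-0.0177]), array([-0.22,  0.8 ])) [-0.0174 -0.0345]
-0.04 [[329.28176732 170.07818274]]
-0.03 [[324.81584921 168.48209433]]
-0.02 [[320.33429734 167.09728084]]
-0.01 [[315.84443221 165.92019291]]
0 [[311.35319352 164.94874275]]
[[331.93854828 167.97450144]] [-0.04516033 -0.030919    0.072     ]
```

>>> apply_moves(moves=[[0,0.02,0,0,0,0,0],[0,0.04,0,0,0,0,0],[0,0.055,0,0,0,0,0],[0,0.07,0,0,0,0,0],[0,0.07,0,0,0,0,0]])

```text
time_s: 5.0
tool_pos: [0.6019, -0.1007, 0.1675]
tool_rot: [180.0, 0.0, 111.5]
force: [-1.2, -0.8, -0.0]
grip_width: 0.0003
grasp_force: 0.7
```

```bash
cat >> h.py <<'E'
def look(tag,x,y):
    crops=[]
    for c,P in (('top',arc(.6*x,.6*y)-[0,0,.07]),('side',arc(x,y))):
        im=viewer.read_camera(c)[:,:,::-1]; u,v=np.round(proj(c,P)[0]).astype(int)
        crops.append(cv2.resize(im[v-40:v+40,u-40:u+40],(400,400),interpolation=cv2.INTER_CUBIC))
        if c=='side':
            s=np.zeros(im.shape[:2],bool); s[v-22:v+22,u-22:u+22]=1
            gm=cv2.GaussianBlur(im,(0,0),1).max(2)
            hc=cv2.HoughCircles(cv2.resize(im[v-40:v+40,u-40:u+40],(640,640),interpolation=cv2.INTER_CUBIC).max(2),cv2.HOUGH_GRADIENT,1,60,param1=80,param2=12,minRadius=52,maxRadius=76)
            if hc is not None:
                for a,b,r in hc[0][:3]:
                    p=np.array([u-40+(a+.5)/8-.5,v-40+(b+.5)/8-.5]); print('circle',p,r/8,'x,y',kxy(p),'x|y',kx(p,y),'y|x',ky(p,x))
        print(c,'crop centre',u,v)
    cv2.imwrite(f'pics/{tag}.png',np.hstack(crops))
E
python3 - <<'E'
from h import *
look('k2',-.003,-.031); print(row((-.03,-.031,.167),111.33))
E
```

```text
top crop centre 348 189
circle [334.875 178.875] 9.425 x,y [-0.0569 -0.0092] x|y (array([-0.0584]), array([ 2.54, -5.3 ])) y|x (array([-0.0158]), array([-23.8 ,  -9.97]))
circle [333.875 148.875] 7.0125 x,y [-0.0281 -0.1141] x|y (array([-0.0342]), array([-7.16, 20.26])) y|x (array([-0.1311]), array([-12.74,   7.96]))
circle [296.625 194.375] 8.3125 x,y [0.0083 0.0588] x|y (array([0.0286]), array([  1.95, -31.07])) y|x (array([0.0598]), array([5.27, 1.53]))
side crop centre 313 165
([0.001, 0.003, 0.002], [0.0, -0.0, 0.001], 'tool in gate', [-0.0306, -0.0311, 0.0595])h.py:34: RuntimeWarning: invalid value encountered in sqrt
  return R.from_euler('z',g[2]).apply([x,y,np.sqrt(.18**2-x*x-y*y)])+[g[0],g[1],0]
```

View pics/k2.png

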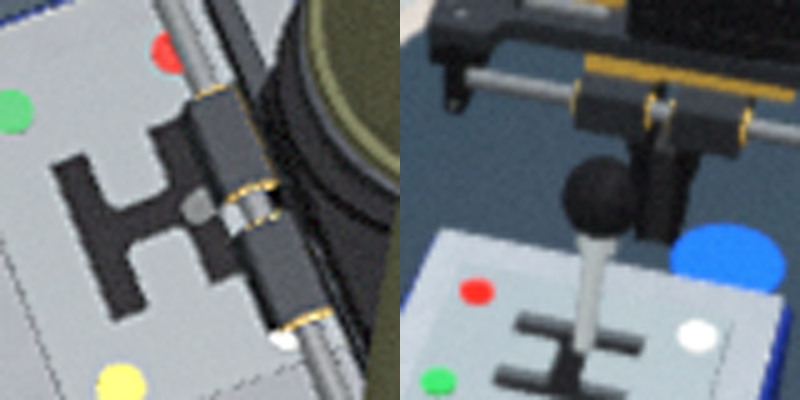

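Knob now at side pixel (312.8,164.4), about 3 mm short of x = 0. I'll add 3 mm, then go round to its right side and push left in steps.

>>> apply_moves(moves=[[0,0.01,0,0,0,0,0],[0,0.016,0,0,0,0,0],[0,0.016,0,0,0,0,0],[0,-0.12,0,0,0,0,0],[0,-0.12,0,0,0,0,0],[-0.22,-0.12,0,0,0,0,0],[-0.22,-0.12,0,0,0,0,0],[-0.22,0.03,0,0,0,0,0],[-0.22,0.15,0,0,0,0,0],[-0.22,0.15,0,0,0,0,0],[-0.19,0.15,0,0,0,0,0],[-0.17,0.15,0,0,0,0,0],[-0.16,0.15,0,0,0,0,0]])

```text
time_s: 6.4
tool_pos: [0.6404, -0.1196, 0.1677]
tool_rot: [180.0, -0.0, 111.4]
force: [-0.4, 1.3, 0.0]
grip_width: 0.0005
grasp_force: 0.0
```

```bash
python3 - <<'E' 2>/dev/null
from h import *
look('k3',0,-.031); print(row((0,0.0,.167),111.33))
E
```

```text
top crop centre 347 188
circle [340.375 178.625] 9.1125 x,y [-0.0674 -0.0186] x|y (array([-0.0686]), array([ 1.5 , -2.77])) y|x (array([-0.0312]), array([-29.  , -13.72]))
circle [296.875 194.125] 7.2625 x,y [0.008  0.0581] x|y (array([0.0278]), array([  2.04, -30.8 ])) y|x (array([0.0589]), array([3.7 , 1.08]))
circle [310.875 163.   ] 9.425 x,y [ 0.0029 -0.039 ] x|y (array([0.0018]), array([-0.33,  1.8 ])) y|x (array([-0.0374]), array([1.15, 0.57]))
side crop centre 311 165
([0.314, 0.006, 0.005], [0.0, -0.0, 0.001], 'tool in gate', [-0.0011, -0.0627, 0.0599])
```

View pics/k3.png

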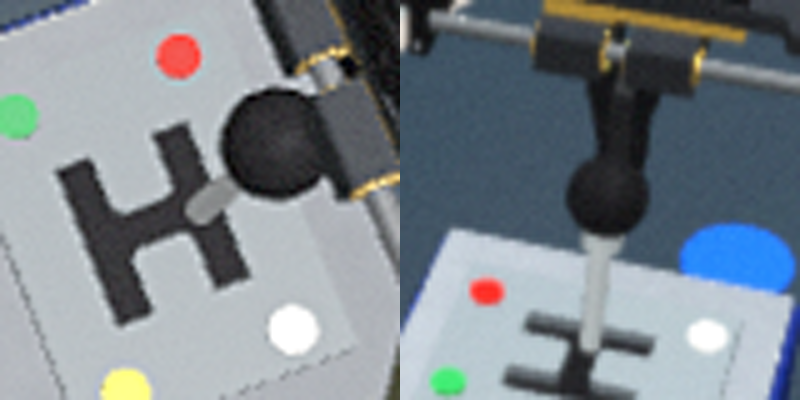

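Top view: knob at crop (275,143), i.e. pixel (362.0,176.6); the stem enters at the channel mouth. Side view: knob at about (312,164).

```bash
python3 - <<'E' 2>/dev/null
from h import *
a=cv2.imread('pics/k3.png')
print(proj('top',arc(0,-.031)),proj('top',arc(-.005,-.031)))
for c,(u,v),s in (('top',(347,188),0),('side',(311,165),400)):
    im=a[:,s:s+400]; m=(im.max(2)<62).astype(np.uint8)
    hc=cv2.HoughCircles(im.max(2),cv2.HOUGH_GRADIENT,1,20,param1=80,param2=10,minRadius=36,maxRadius=62)
    print(c,[(np.array([u-40+(x+.5)/5-.5,v-40+(y+.5)/5-.5]).round(1),r) for x,y,r in hc[0][:4]])
t=tri({'top':np.array([362,176.6]),'side':np.array([312.,164.])}); print(ginv(t.x,g),t.fun)
E
```

```text
[[360.75861602 175.95817908]] [[361.98394506 178.88356542]]
top [(array([361.7, 176.5], dtype=float32), np.float32(54.8)), (array([373.9, 175.1], dtype=float32), np.float32(59.2)), (array([365.5, 156.5], dtype=float32), np.float32(53.4)), (array([378.5, 174.7], dtype=float32), np.float32(54.8))]
side [(array([311.9, 163.7], dtype=float32), np.float32(41.4)), (array([305.5, 130.5], dtype=float32), np.float32(47.6)), (array([320.3, 136.7], dtype=float32), np.float32(49.9)), (array([336.9, 180.7], dtype=float32), np.float32(58.1))]
[-0.00169977 -0.03182947  0.07151424] [-0.08128505 -0.17994636  0.26460473  0.07226191]
```

x ≈ -1.5 mm, good for crossing. Push left.

>>> apply_moves(moves=[[0.025,0.003,0,0,0,0,0],[0.05,0.005,0,0,0,0,0],[0.07,0.005,0,0,0,0,0],[0.09,0.005,0,0,0,0,0],[0.11,0.005,0,0,0,0,0],[0.13,0.005,0,0,0,0,0]])

```text
time_s: 7.1
tool_pos: [0.6324, -0.0951, 0.1676]
tool_rot: [180.0, 0.0, 111.4]
force: [-0.1, -1.9, 1.6]
grip_width: 0.0004
grasp_force: 1.0
```

>>> apply_moves(moves=[[0.025,0,0,0,0,0,0],[0.05,0,0,0,0,0,0],[0.075,0,0,0,0,0,0],[0.1,0,0,0,0,0,0],[0.125,0,0,0,0,0,0],[0.15,0,0,0,0,0,0],[0.17,0,0,0,0,0,0],[0.185,0,0,0,0,0,0],[0.185,0,0,0,0,0,0]])

```text
time_s: 8.0
tool_pos: [0.6187, -0.0601, 0.1673]
tool_rot: [-180.0, -0.0, 111.5]
force: [0.2, -0.6, 0.2]
grip_width: 0.0006
grasp_force: 0.5
```

```bash
python3 - <<'E' 2>/dev/null
from h import *
look('k4',0,.031); print(row((0,0.0,.167),111.33)); print(proj('top',arc(0,.031)),proj('side',arc(0,.031)))
E
```

```text
top crop centre 327 196
circle [304.875 181.75 ] 8.45 x,y [-0.0002  0.026 ] x|y (array([-0.0006]), array([-0.39,  1.91])) y|x (array([0.026]), array([-0.07, -0.02]))
circle [309.75 153.25] 8.075 x,y [ 0.0214 -0.1096] x|y (array([0.001]), array([-6.02, 30.25])) y|x (array([-0.0732]), array([5.74, 4.53]))
circle [316.25 198.5 ] 7.6625 x,y [-0.0322  0.0567] x|y (array([-0.0335]), array([  3.71, -10.53])) y|x (array([0.0562]), array([-15.31,  -4.53]))
side crop centre 304 184
([-0.001, -0.0, 0.002], [-0.0, -0.0, 0.001], 'tool in gate', [0.0001, 0.0002, 0.0594])
[[323.75935334 189.79531095]] [[304.17714475 183.59513827]]
```

View pics/k4.png

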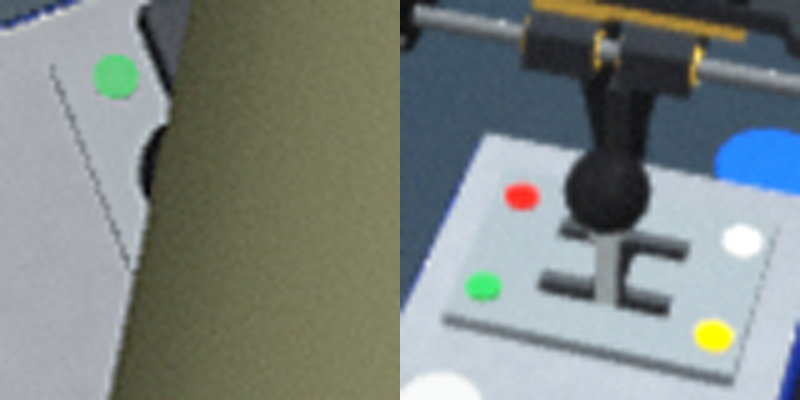

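Knob at side pixel (304.9,181.8), so y ≈ 26 mm with the stem in the left column. 4–5 mm more, then round to the far side.

>>> apply_moves(moves=[[0.015,0,0,0,0,0,0],[0.024,0,0,0,0,0,0],[0.024,0,0,0,0,0,0],[-0.13,0,0,0,0,0,0],[-0.13,0,0,0,0,0,0],[-0.13,0.2,0,0,0,0,0],[-0.13,0.29,0,0,0,0,0],[-0.13,0.29,0,0,0,0,0],[0.155,0.29,0,0,0,0,0],[0.155,0.29,0,0,0,0,0],[0.155,0.25,0,0,0,0,0],[0.155,0.22,0,0,0,0,0],[0.155,0.19,0,0,0,0,0],[0.155,0.16,0,0,0,0,0],[0.155,0.135,0,0,0,0,0],[0.155,0.11,0,0,0,0,0],[0.155,0.085,0,0,0,0,0],[0.155,0.06,0,0,0,0,0]])

```text
time_s: 9.9
tool_pos: [0.6191, -0.0278, 0.168]
tool_rot: [179.9, 0.0, 111.4]
force: [2.5, 0.6, 1.1]
grip_width: 0.0006
grasp_force: 0.8
```

>>> apply_moves(moves=[[0,-0.025,0,0,0,0,0],[0,-0.05,0,0,0,0,0],[0,-0.07,0,0,0,0,0],[0,-0.09,0,0,0,0,0],[0,-0.11,0,0,0,0,0],[0,-0.11,0,0,0,0,0]])

```text
time_s: 10.5
tool_pos: [0.5976, -0.0359, 0.1674]
tool_rot: [-180.0, -0.0, 111.4]
force: [0.0, -0.6, -0.3]
grip_width: 0.0002
grasp_force: 0.5
```

```bash
python3 - <<'E' 2>/dev/null
from h import *
look('k5',-.035,.031); print(row((0,0.0,.167),111.33)); print([proj('side',arc(x,.031))for x in (-.03,-.04)])
E
```

```text
top crop centre 332 207
circle [321.5 188. ] 8.5625 x,y [-0.0365  0.0298] x|y (array([-0.0364]), array([-0.17,  0.46])) y|x (array([0.0299]), array([-0.72, -0.22]))
side crop centre 321 188
([-0.155, 0.052, 0.002], [-0.0, -0.0, 0.001], 'tool in gate', [-0.0104, 0.031, 0.0594])
[array([[318.30300285, 187.39589504]]), array([[322.99688651, 189.08312617]])]
```

View pics/k5.png

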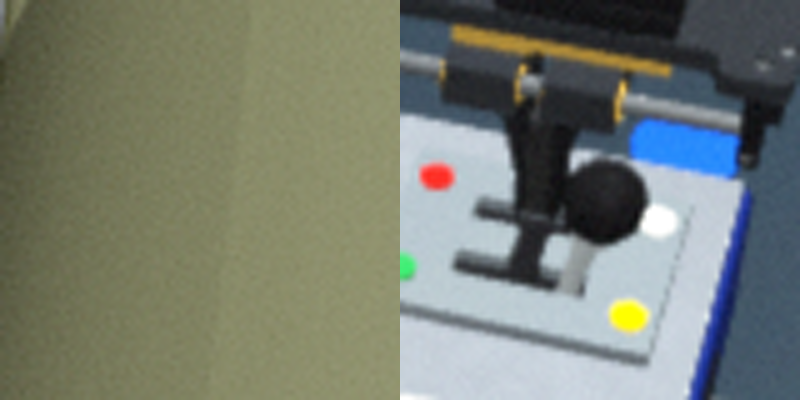

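Knob at (321.5,188), x ≈ -36 mm in the yellow slot; a few mm more until it meets the stop.

>>> apply_moves(moves=[[0,-0.01,0,0,0,0,0],[0,-0.02,0,0,0,0,0],[0,-0.02,0,0,0,0,0]])

```text
time_s: 10.9
tool_pos: [0.5945, -0.0371, 0.1675]
tool_rot: [180.0, -0.0, 111.4]
force: [1.4, -0.5, -0.5]
grip_width: 0.0005
grasp_force: 0.7
```

>>> apply_moves(moves=[[0,-0.01,0,0,0,0,0],[0,-0.01,0,0,0,0,0]])

```text
time_s: 11.1
tool_pos: [0.5929, -0.0377, 0.1676]
tool_rot: [180.0, -0.0, 111.4]
force: [2.3, 1.1, -1.7]
grip_width: 0.0007
grasp_force: 1.2
```

>>> apply_moves(moves=[[0,-0.008,0,0,0,0,0],[0,-0.015,0,0,0,0,0],[0,-0.015,0,0,0,0,0]])

```text
time_s: 11.4
tool_pos: [0.5904, -0.0387, 0.1676]
tool_rot: [179.9, 0.0, 111.4]
force: [5.4, 1.6, -3.2]
grip_width: 0.0004
grasp_force: 2.4
```

```bash
python3 - <<'E' 2>/dev/null
from h import *
look('k6',-.04,.031); print(row((-.02,0.031,.167),111.33),env.get_obs()['force'])
E
```

```text
top crop centre 332 209
circle [323.75  188.625] 8.7375 x,y [-0.0412  0.0292] x|y (array([-0.0411]), array([-0.25,  0.65])) y|x (array([0.0294]), array([-0.57, -0.17]))
circle [333.875 177.   ] 7.2 x,y [-0.0538 -0.0136] x|y (array([-0.0502]), array([-6.09, 14.04])) y|x (array([-0.0123]), array([-6.33, -2.22]))
circle [296.375 194.25 ] 7.7125 x,y [0.0089 0.0586] x|y (array([0.0129]), array([  1.72, -11.72])) y|x (array([0.0581]), array([23.42,  6.28]))
side crop centre 323 189
([0.0, -0.008, 0.003], [0.001, 0.0, 0.001], 'tool in gate', [-0.0185, 0.031, 0.0596]) [ 5.35055606  1.32491337 -3.42442318]
```

>>> apply_moves(moves=[[0,-0.008,0,0,0,0,0],[0,-0.008,0,0,0,0,0]])

```text
time_s: 11.7
tool_pos: [0.5891, -0.0392, 0.1676]
tool_rot: [179.9, 0.0, 111.4]
force: [5.9, 0.8, -3.9]
grip_width: 0.0005
grasp_force: 3.0
```

>>> apply_moves(moves=[[0,0.05,0,0,0,0,0],[0,0.25,0,0,0,0,0],[0,0.25,0,0,0,0,0],[0,0.25,-0.25,0,0,0,0],[0,0.25,-0.5,0,0,0,0],[-0.8,0.25,-0.5,0,0,0,0],[-0.8,0.25,-0.5,0,0,0,0],[-0.8,0.25,-0.5,0,0,0,0],[-0.8,0.25,-0.5,0,0,0,0],[-0.8,0.25,-0.5,0,0,0,0]])

```text
time_s: 12.7
tool_pos: [0.6922, -0.1739, 0.2667]
tool_rot: [-179.8, 0.0, 111.1]
force: [-0.3, 0.3, -1.0]
grip_width: 0.0005
grasp_force: 0.0
```

```bash
python3 - <<'E' 2>/dev/null
from h import *
look('k7',-.04,.031)
save('side','side2.png')
E
```

```text
top crop centre 332 209
circle [323.375 188.5  ] 8.5875 x,y [-0.0404  0.0293] x|y (array([-0.0403]), array([-0.24,  0.63])) y|x (array([0.0293]), array([-0.19, -0.06]))
circle [333.875 177.125] 7.5 x,y [-0.0538 -0.0132] x|y (array([-0.0503]), array([-6.05, 13.93])) y|x (array([-0.0119]), array([-6.37, -2.23]))
circle [341.875 176.875] 7.7 x,y [-0.0692 -0.0273] x|y (array([-0.0625]), array([-8.39, 16.82])) y|x (array([-0.0232]), array([-13.3 ,  -4.95]))
side crop centre 323 189
```

View pics/k7.png

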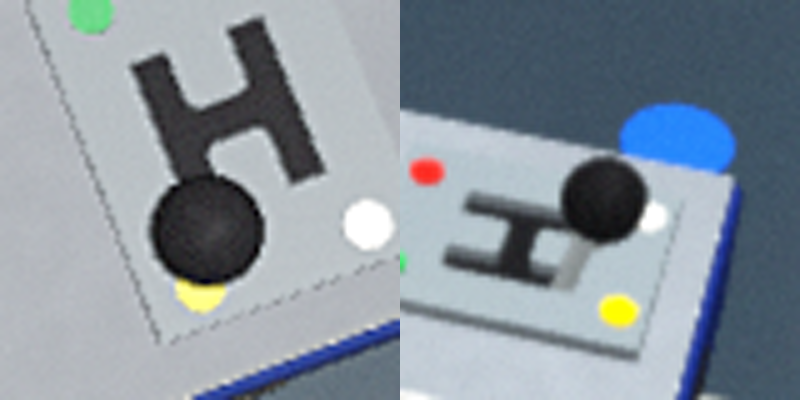

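View pics/side2.png

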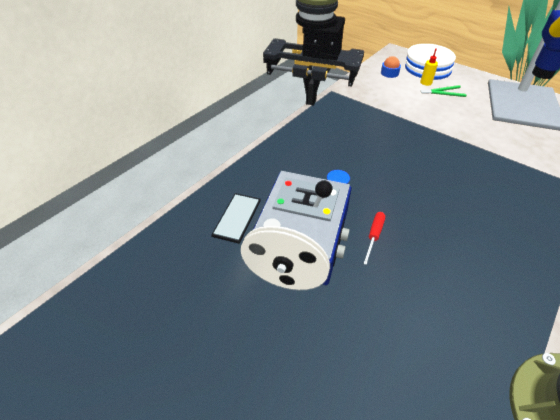

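The knob covers the upper part of the yellow dot: top pixel (333.4,215), side pixel (323.4,188.5). The other items stand where they were and the arm is clear.

Run:
```python
from h import *
t=tri({'top':np.array([333.3,214.9]),'side':np.array([323.4,188.4])}); k=ginv(t.x,g); print(k,t.fun)
if k[0]<-.0375: print(env.sign_off())
```

```text
[-0.04132908  0.03154912  0.06734367] [-0.0861026  -0.19233525  0.27152807  0.0641799 ]
the job is handed in; nothing more can be done
None
```

The lever is fully home in the yellow (near left) slot: the knob was measured at x = -41 mm, y = +32 mm from the gate centre. I pushed it only from outside with shut fingers, kept it out of the red and green slots, backed the arm clear and handed the job in at about 13 s.

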